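Raise the dripper stand one hole and seat the dripper

ROBOT

A 6-joint arm with a two-finger parallel gripper is mounted at the origin on a cart in front of the work surface, level with it; the furniture and walls round the work are solid. World frame = base frame: x ahead of the robot, y to its left, z up, the work surface at z = 0. Lengths are in m, angles in rad, forces in N, time in s.
With the tool pointing down it reaches from about 0.325 to 0.9 m from the base axis. Payload 6.1 kg.
Tool frame: the origin (TCP) lies at the very end of the fingers, on their centre line; the grasp point (between the pads) lies 19 mm behind it; z points along the fingers, y is the line along which they close (so a half turn about z gives the same grasp; the last joint's range is limited). The gripper opens to 85 mm and grips with 20 to 120 N. Pads are 22 mm wide; open, the fingers measure 114 mm over their backs; the gripper's body (76 mm by 85 mm) begins 54 mm behind the grasp point. The pads swing forward as they close: fully open they stand 13 mm farther back than shut.
Start: joints at [-1.411, 0.22, 1.526, -0, 1.395, -0.126], TCP at [0.176, -0.6, 0.231] pointing down, gripper open.
Joint ranges: [-2.98, 2.98], [-0.91, 2.08], [0.09, 2.57], [-1.24, 4.39], [0.2, 2.65], [-2.68, 2.68]. Speed limits (rad/s): [2.57, 2.57, 3.01, 3.14, 3.14, 3.14].

INTERFACE

Orientations are given as a unit quaternion [x, y, z, w].
In Python, from cell import * gives the robot as it stands.
- The arm moves only by the tool drive_tool, never from a script. Its argument "increments" is a list of rows, each an object of numbers: "tx", "ty", "tz": the shift along the world's x, y, z in units of 25 mm (1.0 is 25 mm); "roll": the turn about the world's z in units of 6 degrees (1.0 is 6 degrees). In form: [{"tx": .., "ty": .., "tz": .., "roll": ..}, ...]. A call has exactly 8 rows; each row is the pose to reach, as a shift and turn from the pose commanded when the call began; what a row does not reach only later rows make up. A row lasts 1/10 s, in which the tool goes at most 50 mm and 8.59 degrees, less where a joint would pass 70% of its speed; a pose out of reach is approached as far as the arm can. A call with a gripper value outside its range is refused whole. "grip" is the closure, from -1 (fully open) to 1 (shut), set as the call begins (left out, the last holds). The fingers move at their own pace and stop on an object; "squeeze" is the grip in N (left out, the last holds). Time passes only in rows, so rows that repeat a pose let the fingers close, or fill a call up. It gives the time, the measured TCP pose, the force, the opening and the grip force at its end, in the units of the state.
- sense(): the state, without advancing time (a new reading comes with each control period).
- capture(name): name is "scene" or "top" or "wrist"; returns the picture (480x640x3 uint8, red, green, blue); there is no depth.
- calibration(name): a dict with "mtx" (3x3 intrinsics, pixels), "origin" and "orientation" of the camera in the world. Camera axes: x right, y down, z forward; pixel columns grow to the right and rows downward; lengths in m; the calibration is good to about 2 mm. A picture is of the moment at which its call begins: read the wrist's pose just before it. calibration takes no time and is no camera call; for the wrist camera it gives the pose at the moment of the call.
- hand_in(): hands the job in; it is judged then, once.
Trained networks look in the newest picture that a camera, given by its name, has taken for a name from the list of things; names that differ only in an ending like _2 or _b are one class to them, and where a whole thing is asked for, a point or a joint stands for the part that bears it (a point fixed in the world has none). Each returns a list of dicts, best first, with "confidence" (0 to 1); they miss things now and then, are a little off and sometimes report something else, mostly with a low value. They report only what shows in the picture. A call takes as long as a camera call.
- find_in(camera, query): "rect" ([left, top, right, bottom] in pixels, round what is visible of it).
The state is a dict: "clock": time; "joints": joint angles; "joint_vel": joint speeds; "joint_torque": joint torques, N m; "position": TCP position; "orientation": TCP orientation; "contact_force": force on the tool from outside, world axes, zero at the start; "wrist_torque": the same for the moment, N m; "gripper_width": finger opening in m; "gripper_force": force on a finger pad.
Only numpy, scipy, OpenCV 4.12 (cv2) and the standard library are available. Lean on these libraries where they do the work, as an engineer would, in place of code of your own. Each camera call takes 0.05 s, during which the arm holds its last target. There are 200 camera calls.

TASK

Get the pour-over stand ready for the tall glass that stands on it: pinch in the two spring buttons of its sliding head, slide the head up until both buttons snap out through the upper pair of holes, and let go with it locked there. Then take the white dripper from its slate coaster and seat it fully home and upright in the brass ring. Do not pull so hard that the stand comes off the worktop, keep the stand and the glass where they are, and leave the espresso cup alone.

Things in the scene. Friction and masses are not known exactly. Their poses are not given: they have to be found in the camera images.
- drip_stand: Pour-over stand, loose on the worktop, 2.3 kg in all: dark base plate 225 x 140 x 14 mm with a fixed square post (20 mm). Origin: foot of the post axis, on the worktop; z up; x from the ring to the post (the ring is on the -x side), y along the line through the two spring buttons. The base reaches 151 mm to -x, 74 mm to +x and 70 mm either side in y.
- pinch (a point): Middle of the black sliding head, on the post axis between its own pair of holes; axes as the stand's. The head is a square sleeve on the post, 30 mm in x, 27 mm in y between the flat faces with the holes, from 26 mm below to 20.5 mm above this point, top closed. It hangs on the two buttons; with tube, arm and ring it weighs 0.32 kg. Sits about 165 mm above the worktop at the start.
- ring_seat (a point): Centre of the brass ring at the height of its top face, 105 mm from the post axis on the head's -x side and 12 mm below point pinch; moves with the head. Ring 54 mm inside, 68 mm outside, 8 mm thick.
- slide_head (a joint): Height of the head over its low setting (m, up positive; starts near -0.001). A steel tube clamped under the head has the upper holes (13 mm, in its y faces). How far it is clamped in differs: the holes reach the buttons after 33 to 51 mm of lift, not measured. The buttons snap out (the pull drops), then lock the head both ways with 1 mm play; pulled on, the stand lifts at about 18 N.
- button_left (a joint): How far the button on the stand's +y side is in (m): 0 = out, 3.5 mm proud of the head's face (34 mm over both); 0.0035 = flush; 0.0065 = behind the wall. Domed steel, 11 mm, about 3 N spring, in the fixed post 166 mm above the worktop. Squeezed flush by flat finger pads, it rides under the wall as the head is lifted: up to 14 N for the first 5 mm, then about 5 N (head's weight included).
- button_right (a joint): The same for the button on the stand's -y side.
- dripper: White ceramic dripper, round, 96 mm tall, 0.13 to 0.21 kg, standing on a slate coaster. Origin: centre of its underside, z up. Lower body 39 mm across at the bottom, 49 mm at 58 mm height; there a flange 64 mm across, 4 mm thick; above it a cup 55 to 58 mm across up to the rim, to be gripped from above. The lower body goes down into the ring, the flange rests on it.
- dripper_flange (a point): Centre of the underside of the dripper's flange, 58 mm above its origin.
- glass: Cut-glass tumbler, 69 mm wide, 88 mm tall, standing on the stand's base straight under the ring (top 102 mm above the worktop). Origin: centre of its underside.
- cup: White espresso cup with a handle, 62 x 88 x 55 mm, on the other slate coaster; a bystander. Origin: centre of its underside.
- slate_1: Black slate coaster, 96 x 96 x 8 mm, under the dripper. Origin: centre of its underside.
- slate_2: Black slate coaster, 94 x 95 x 8 mm, under the espresso cup. Origin: centre of its underside.

How it is judged:
On the way, in this order (a step that is already met when the one before it is completed fails the run):
1. both spring buttons are pinched in (value of joint each of button_left, button_right above 0.0025 m), for 0.05 s.
2. the head has been slid up and both buttons have snapped out through the upper holes (value of joint slide_head above 0.027 m and value of joint each of button_left, button_right below 0.0015 m), for 0.2 s.
At the end, for the whole second after the job is handed in: The head is locked at the upper holes (27 to 56 mm up, both buttons out to 1.5 mm), the dripper released and at rest in the ring, flange within 6 mm of the seat, upright within 0.08 rad; the stand flat on the worktop, the glass upright on it within 20 mm of the ring axis (all of step 2 and value of joint slide_head below 0.056 m and distance between dripper_flange and ring_seat below 0.006 m and angle between dripper's own z axis and vertical below 0.08 rad and linear speed of dripper below 0.02 m/s and angle between drip_stand's own z axis and vertical below 0.03 rad and height (world z) of drip_stand below 0.003 m and angle between glass's own z axis and vertical below 0.06 rad and horizontal distance between glass and ring_seat below 0.02 m); the robot touches nothing.
It fails at once if the stand is pulled up off the worktop (4 mm) (height (world z) of drip_stand above 0.004 m).
It fails at once if the stand is tipped (0.08 rad) (angle between drip_stand's own z axis and vertical above 0.08 rad).
It fails at once if the stand is shoved more than 30 mm (distance of drip_stand from where it was at the start of the episode above 0.03 m).
It fails at once if the glass is tipped (angle between glass's own z axis and vertical above 0.25 rad).
It fails at once if the espresso cup is moved more than 20 mm (distance of cup from where it was at the start of the episode above 0.02 m).
It also fails if it takes over 67 s, if anything falls off the work surface, if the arm or the gripper's body presses on something with over 40 N, if the wrist force passes 120 N, or if a joint passes its speed limit or range.

## Working session

There is one attempt and no reset: what is moved stays moved. The work goes in short steps, Python scripts to look and compute and a tool call to move; the robot and the scene stay as the last step left them, time stands still between calls to the robot, and variables do not carry over. Pictures are saved under pics/ and viewed, at most 10 in all, crops included, and the job is handed in when it is done.

Besides the shell and the picture viewer there is one more tool, called after "Emit:" in YAML: its name, and indented under it one key for each argument. drive_tool: Moves the arm, as the interface text tells. Its arguments: {"type":"object","properties":{"increments":{"type":"array"},"grip":{"type":"number"},"squeeze":{"type":"number"}},"required":["increments"]}

```bash
mkdir -p pics; cat > h.py <<'E'
from cell import *
import numpy as np, cv2
from scipy.spatial.transform import Rotation as R
def cam(n):
    c=calibration(n); return np.array(c["mtx"]),np.array(c["origin"]),R.from_quat(c["orientation"]).as_matrix() if np.size(c["orientation"])==4 else np.array(c["orientation"])
def ray(c,uv):
    K,o,M=c; d=M@np.linalg.inv(K)@np.array([uv[0],uv[1],1.]); return o,d/np.linalg.norm(d)
def at_z(c,uv,z):
    o,d=ray(c,uv); return o+d*(z-o[2])/d[2]
def proj(c,p):
    K,o,M=c; q=K@(M.T@(np.array(p)-o)); return q[:2]/q[2]
def tri(*rs):
    A=0;b=0
    for o,d in rs:
        P=np.eye(3)-np.outer(d,d); A=A+P; b=b+P@o
    return np.linalg.solve(A,b)
E
python3 - <<'E'
from h import *
s=sense(); print(s["clock"],s["position"],s["orientation"])
for n in ("scene","top"):
    im=capture(n); cv2.imwrite(f"pics/{n}0.png",im[:,:,::-1])
    c=cam(n); print(n,c[0].tolist(),c[1].round(3),c[2].round(3).tolist())
    for q in ("drip_stand","pinch","ring_seat","button_left","button_right","dripper","glass","cup","slate_1"):
        print(q,[(np.round(d["rect"]).tolist(),round(d["confidence"],2)) for d in find_in(n,q)[:3]])
E
```

```text
0.0 [ 0.17611956 -0.59903147  0.2301916 ] [ 9.89804750e-01  1.42427583e-01 -1.05905169e-05 -9.69655322e-04]
scene [[485.23142695940203, 0.0, 316.75519274879804], [0.0, 485.23142695940203, 238.13712531570133], [0.0, 0.0, 1.0]] [ 1.199 -0.167  1.011] [[0.141, 0.783, -0.606], [0.99, -0.101, 0.099], [0.016, -0.614, -0.789]]
drip_stand [([270.0, 202.0, 340.0, 280.0], 0.76)]
pinch [([295.0, 203.0, 326.0, 278.0], 0.59)]
ring_seat [([294.0, 202.0, 326.0, 281.0], 0.87)]
button_left []
button_right [([174.0, 240.0, 205.0, 283.0], 0.27)]
dripper [([175.0, 242.0, 203.0, 282.0], 0.69)]
glass [([298.0, 217.0, 327.0, 257.0], 0.73)]
cup [([402.0, 213.0, 428.0, 243.0], 0.94), ([394.0, 221.0, 432.0, 259.0], 0.54)]
slate_1 [([169.0, 258.0, 218.0, 294.0], 0.83), ([393.0, 220.0, 430.0, 258.0], 0.76)]
top [[457.0171633568673, 0.0, 315.12554409170485], [0.0, 457.0171633568673, 244.9361142820317], [0.0, 0.0, 1.0]] [ 0.317 -0.075  1.172] [[-0.061, -0.976, 0.207], [-0.998, 0.06, -0.01], [-0.003, -0.207, -0.978]]
drip_stand [([277.0, 216.0, 355.0, 314.0], 0.82)]
pinch [([290.0, 227.0, 328.0, 293.0], 0.84)]
ring_seat [([291.0, 224.0, 326.0, 296.0], 0.9), ([415.0, 241.0, 440.0, 268.0], 0.69)]
button_left []
button_right []
dripper []
glass [([297.0, 267.0, 325.0, 299.0], 0.81)]
cup [([184.0, 277.0, 211.0, 311.0], 0.71)]
slate_1 [([183.0, 270.0, 224.0, 319.0], 0.96), ([402.0, 252.0, 447.0, 287.0], 0.76)]
```

View pics/scene0.png

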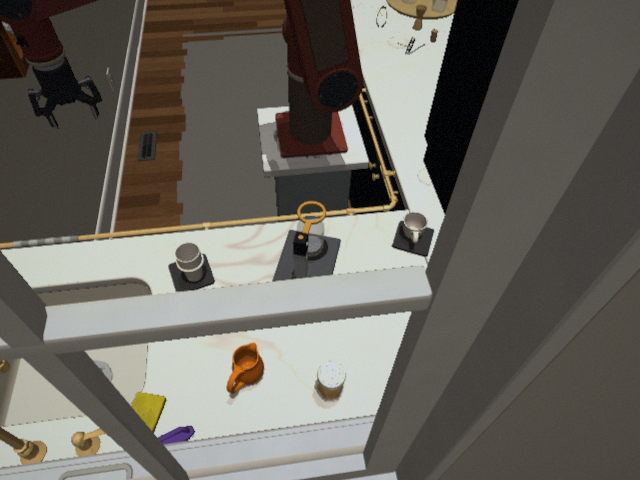

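View pics/top0.png

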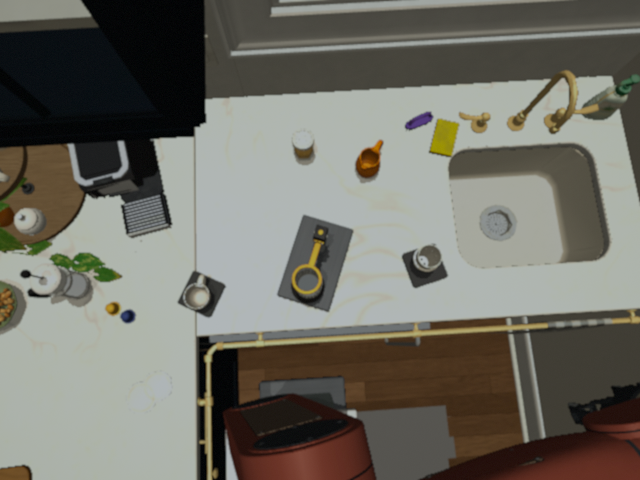

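Top view: stand base around (316,262), ring near (307,281), black head near (320,233), dripper around (427,259), cup (198,298). I'll enlarge the top view and compute positions.

```bash
python3 - <<'E'
from h import *
im=cv2.imread("pics/top0.png"); cv2.imwrite("pics/top_c.png",cv2.resize(im[205:325,270:460],None,fx=4,fy=4,interpolation=cv2.INTER_CUBIC))
c=cam("top"); 
print("ring",at_z(c,(307,281),.153),"head",at_z(c,(320,233),.185),"drip",at_z(c,(428,257),.104), "slate",at_z(c,(425,268),.008),"cup",at_z(c,(198,296),.05))
for uv in ((304,216),(355,233),(330,311),(277,292)): print(uv,at_z(c,uv,.014))
c=cam("scene"); print("scene ring",at_z(c,(311.5,212),.153),"drip",at_z(c,(189,250),.104))
s=cam("wrist"); print(s[1],s[2].round(3),s[0].round(1))
E
```

```text
ring [ 0.45081077 -0.06193271  0.153     ] head [ 0.55178063 -0.09729312  0.185     ] drip [ 0.49679711 -0.35133604  0.104     ] slate [ 0.48482074 -0.36526398  0.008     ] cup [0.44386266 0.20842091 0.05      ]
(304, 216) [ 0.64088887 -0.06217257  0.014     ]
(355, 233) [ 0.58688208 -0.19216079  0.014     ]
(330, 311) [ 0.38988122 -0.11352673  0.014     ]
(277, 292) [0.44578588 0.01735306 0.014     ]
scene ring [ 0.46217988 -0.06084225  0.153     ] drip [ 0.49924306 -0.35124528  0.104     ]
[ 0.24615372 -0.57954952  0.37394811] [[ 0.284 -0.919 -0.273]
 [-0.959 -0.272 -0.081]
 [ 0.001  0.285 -0.959]] [[364.2   0.  317.3]
 [  0.  364.2 241.7]
 [  0.    0.    1. ]]
```

View pics/top_c.png

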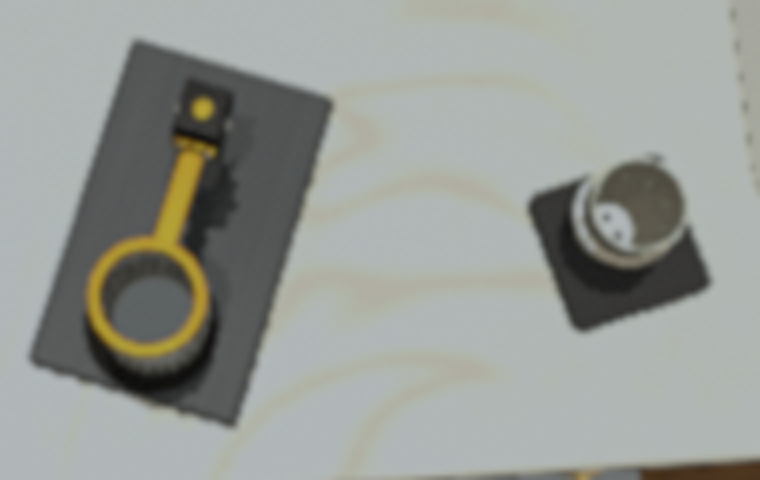

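The top crop shows the base rotated about -20°. The ring is at crop (148,296), the head with a brass knob at (203,108), and the dripper rim at (637,210). Measured positions agree with the given sizes, so I'll move toward the dripper for a wrist view.

Emit:
drive_tool:
  increments:
    - {"tx": 1, "ty": 0.8, "tz": 0.4, "roll": -0.5}
    - {"tx": 2.5, "ty": 2.0, "tz": 1, "roll": -1.5}
    - {"tx": 4.2, "ty": 3.4, "tz": 1.6, "roll": -2.5}
    - {"tx": 6, "ty": 4.9, "tz": 2.2, "roll": -3.5}
    - {"tx": 7.8, "ty": 6.4, "tz": 2.6, "roll": -4.5}
    - {"tx": 9.5, "ty": 7.8, "tz": 2.8, "roll": -5.5}
    - {"tx": 10.6, "ty": 8.8, "tz": 2.8, "roll": -6}
    - {"tx": 11, "ty": 9.2, "tz": 2.8, "roll": -6}
  grip: -1
  squeeze: 50

```text
clock: 1.8
position: [0.4536, -0.3674, 0.3022]
orientation: [0.985, -0.17, 0.001, 0.0]
contact_force: [-0.2, -0.5, -0.6]
gripper_width: 0.0857
gripper_force: 0.0
```

```bash
python3 - <<'E'
from h import *
import pickle
s=sense(); c=cam("wrist"); im=capture("wrist"); cv2.imwrite("pics/w1.png",im[:,:,::-1]); pickle.dump(c,open("w1.pkl","wb"))
print(s["clock"],s["position"],s["orientation"],s["contact_force"])
print([(np.round(d["rect"]).tolist(),round(d["confidence"],2)) for d in find_in("wrist","dripper")])
print(proj(c,(.498,-.351,.104)))
E
```

```text
1.8 [ 0.45355579 -0.36737777  0.30219276] [ 9.85404973e-01 -1.70224323e-01  8.38326914e-04  1.28408043e-04] [-0.17377983 -0.5210359  -0.62856022]
[([258.0, 134.0, 322.0, 205.0], 0.82)]
[284.15263344 175.15835542]
```

Emit:
drive_tool:
  increments:
    - {"tx": 0.4, "ty": 1, "tz": 0.2}
    - {"tx": 1, "ty": 2.5, "tz": 0.5}
    - {"tx": 1.7, "ty": 4.3, "tz": 0.8}
    - {"tx": 2.4, "ty": 6.2, "tz": 1.1}
    - {"tx": 3.1, "ty": 8, "tz": 1.3}
    - {"tx": 3.7, "ty": 9.6, "tz": 1.4}
    - {"tx": 4, "ty": 10.6, "tz": 1.4}
    - {"tx": 4, "ty": 10.9, "tz": 1.4}

```text
validation failed for argument at $.in...
```

```bash
python3 - <<'E'
from h import *
import pickle
s=sense(); c=cam("wrist"); im=capture("wrist"); cv2.imwrite("pics/w2.png",im[:,:,::-1]); pickle.dump(c,open("w2.pkl","wb"))
print(s["clock"],s["position"],s["orientation"],s["contact_force"])
for q in ("pinch","ring_seat","button_left","button_right"): print(q,[(np.round(d["rect"]).tolist(),round(d["confidence"],2)) for d in find_in("wrist",q)])
a=cv2.imread("pics/w1.png")
cv2.imwrite("pics/w12.png",np.hstack([cv2.resize(x,None,fx=.625,fy=.625,interpolation=cv2.INTER_AREA) for x in (a,im[:,:,::-1])]))
E
```

```text
1.9 [ 0.45423613 -0.3664343   0.30176844] [ 9.85819802e-01 -1.67805214e-01  7.60509751e-04 -3.87551256e-04] [-0.33923703  0.20419968 -0.16270021]
pinch [([0.0, 183.0, 71.0, 365.0], 0.66)]
ring_seat [([1.0, 185.0, 70.0, 364.0], 0.6), ([0.0, 124.0, 147.0, 363.0], 0.2)]
button_left [([0.0, 182.0, 72.0, 363.0], 0.29)]
button_right []
```

View pics/w12.png

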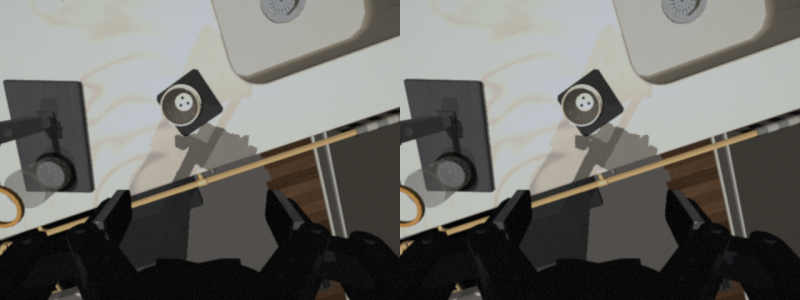

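The wrist view shows the dripper rim centre near full-res (290,166), and the stand at the left edge. The second move was refused because its rows lacked "roll", so I'll resend it.

Emit:
drive_tool:
  increments:
    - {"tx": 0.4, "ty": 1, "tz": 0.2, "roll": 0}
    - {"tx": 1, "ty": 2.5, "tz": 0.5, "roll": 0}
    - {"tx": 1.7, "ty": 4.3, "tz": 0.8, "roll": 0}
    - {"tx": 2.4, "ty": 6.2, "tz": 1.1, "roll": 0}
    - {"tx": 3.1, "ty": 8, "tz": 1.3, "roll": 0}
    - {"tx": 3.7, "ty": 9.6, "tz": 1.4, "roll": 0}
    - {"tx": 4, "ty": 10.6, "tz": 1.4, "roll": 0}
    - {"tx": 4, "ty": 10.9, "tz": 1.4, "roll": 0}

```text
clock: 2.95
position: [0.5515, -0.0959, 0.3364]
orientation: [0.985, -0.17, 0.0, -0.0]
contact_force: [-0.4, -1.0, 1.4]
gripper_width: 0.0852
gripper_force: 0.0
```

```bash
python3 - <<'E'
from h import *
import pickle
s=sense(); c=cam("wrist"); im=capture("wrist"); cv2.imwrite("pics/w3.png",im[:,:,::-1]); pickle.dump(c,open("w3.pkl","wb"))
print(s["clock"],s["position"],s["orientation"],s["contact_force"])
for q in ("pinch","ring_seat","button_left","button_right"): print(q,[(np.round(d["rect"]).tolist(),round(d["confidence"],2)) for d in find_in("wrist",q)])
E
```

```text
2.95 [ 0.55151888 -0.0958636   0.33635344] [ 9.85484522e-01 -1.69765128e-01  9.18098477e-05 -2.24901547e-04] [-0.4108911  -0.98152703  1.38303452]
pinch [([283.0, 183.0, 350.0, 346.0], 0.69)]
ring_seat [([286.0, 181.0, 349.0, 343.0], 0.82)]
button_left []
button_right []
```

View pics/w3.png

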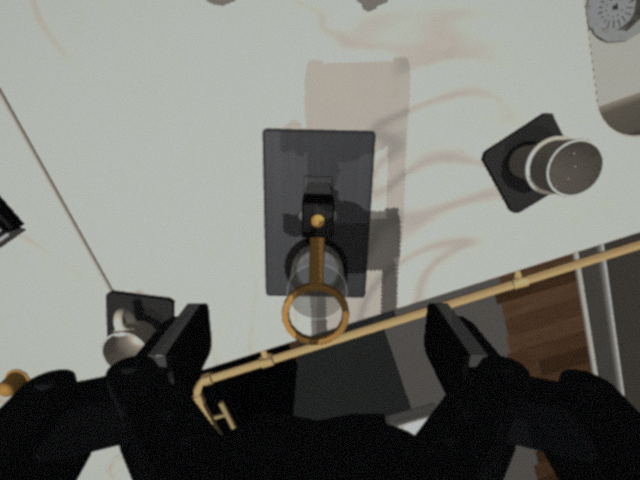

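Wrist view: base edges almost vertical (corners (263,129), (375,131), (266,296), (364,297)), head top with knob at (317,221), ring centre (316,313). Jaws straddle the head symmetrically.

```bash
python3 - <<'E'
from h import *
import pickle
w=pickle.load(open("w3.pkl","rb")); w1=pickle.load(open("w1.pkl","rb")); t=cam("top"); sc=cam("scene")
T=lambda x,y:(270+(x+.5)/4-.5,205+(y+.5)/4-.5)
print("ring tri",tri(ray(w,(316,313)),ray(t,T(148,296)),ray(sc,(311.5,212))))
print("knob tri",tri(ray(w,(317,221)),ray(t,T(203,108))))
print("drip tri w1,top,scene",tri(ray(w1,(290,166)),ray(t,T(637,210)),ray(sc,(189,250))), tri(ray(w1,(290,166)),ray(t,T(637,210))),tri(ray(w,(575,166)),ray(w1,(290,166)),ray(t,T(637,210))))
print("ring w3@.152",at_z(w,(316,313),.153),"knob@.19",at_z(w,(317,221),.19))
for n,L,c in (("w",[(263,129),(375,131),(364,297),(266,296)],w),("t",[T(135,40),T(332,100),T(236,426),T(31,360)],t)):
    P=np.array([at_z(c,q,.014) for q in L])[:,:2]; print(n,P.round(4).tolist())
    for a,b in((3,0),(2,1)): d=P[b]-P[a]; print(np.degrees(np.arctan2(d[1],d[0])),np.hypot(*d))
    d=P[0]-P[1]; print("y edge",np.degrees(np.arctan2(-d[0],d[1])),np.hypot(*d))
    d=P[1]-P[0]; ctr=P.mean(0); print("ctr",ctr)
print("fingers center ray at .166:",at_z(w,(318,221),.186))
# expected pixels of tcp axis
print(proj(w,(.5515,-.0959,.186)),proj(w,(.5515,-.0959,.166)))
E
```

```text
ring tri [ 0.45703054 -0.06096032  0.14698914]
knob tri [ 0.55490421 -0.09775444  0.18536178]
drip tri w1,top,scene [ 0.49931309 -0.35498309  0.10011649] [ 0.50139335 -0.35794106  0.08297913] [ 0.50106513 -0.35819594  0.09537551]
ring w3@.152 [ 0.45996278 -0.06253617  0.153     ] knob@.19 [ 0.55605507 -0.09756121  0.19      ]
w [[0.6475, -0.0598], [0.5998, -0.1879], [0.3927, -0.1092], [0.4395, 0.0191]]
-20.786773857765933 0.22240102104139445
-20.823549624688106 0.22157252741597266
y edge -20.41501684373885 0.13675804553053558
ctr [ 0.51986136 -0.08444096]
t [[0.6447, -0.0607], [0.5963, -0.1867], [0.3898, -0.1101], [0.4391, 0.0167]]
-20.634921889993787 0.21974226666298186
-20.361196455396538 0.22026559995738168
y edge -21.03719366875278 0.1349468287761866
ctr [ 0.51746929 -0.08519988]
fingers center ray at .166: [ 0.55489264 -0.09802155  0.186     ]
[316.94506568 225.5959447 ] [316.97205805 220.10360938]
```

Emit:
drive_tool:
  increments:
    - {"tx": 0.15, "ty": -0.06, "tz": -0.5, "roll": -0.17}
    - {"tx": 0.15, "ty": -0.06, "tz": -1.6, "roll": -0.17}
    - {"tx": 0.15, "ty": -0.06, "tz": -3, "roll": -0.17}
    - {"tx": 0.15, "ty": -0.06, "tz": -4.4, "roll": -0.17}
    - {"tx": 0.15, "ty": -0.06, "tz": -5.7, "roll": -0.17}
    - {"tx": 0.15, "ty": -0.06, "tz": -6.7, "roll": -0.17}
    - {"tx": 0.15, "ty": -0.06, "tz": -7.3, "roll": -0.17}
    - {"tx": 0.15, "ty": -0.06, "tz": -7.64, "roll": -0.17}

```text
clock: 4.0
position: [0.5539, -0.0991, 0.1432]
orientation: [0.984, -0.18, -0.001, -0.0]
contact_force: [0.2, -0.6, 0.5]
gripper_width: 0.0856
gripper_force: 0.0
```

```bash
python3 - <<'E'
from h import *
s=sense(); im=capture("wrist"); cv2.imwrite("pics/w4.png",im[:,:,::-1])
print(s["clock"],s["position"],np.degrees(2*np.arctan2(s["orientation"][1],s["orientation"][0])),s["contact_force"])
E
```

```text
4.0 [ 0.55390729 -0.09911299  0.14315703] -20.73269222443384 [ 0.17130429 -0.59507699  0.45577858]
```

View pics/w4.png

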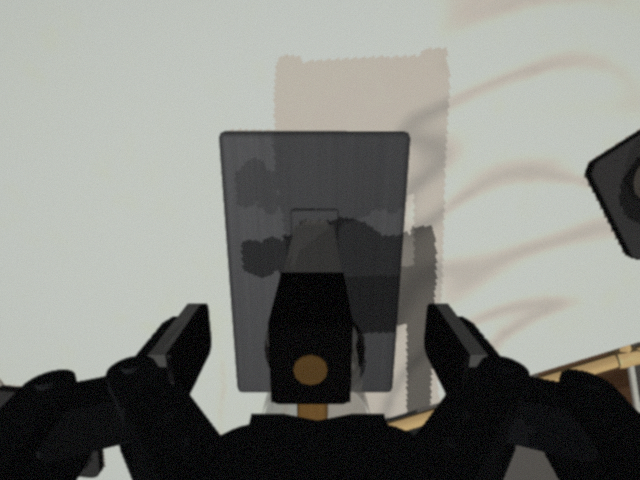

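The view shows the head's top centred near x=311 and the jaws near 318, so I'm about 2 mm off toward -y. I'll correct that and pinch.

Emit:
drive_tool:
  increments:
    - {"tx": 0.03, "ty": 0.04, "tz": 0.04, "roll": 0}
    - {"tx": 0.05, "ty": 0.075, "tz": 0.06, "roll": 0}
    - {"tx": 0.05, "ty": 0.075, "tz": 0.06, "roll": 0}
    - {"tx": 0.05, "ty": 0.075, "tz": 0.06, "roll": 0}
    - {"tx": 0.05, "ty": 0.075, "tz": 0.06, "roll": 0}
    - {"tx": 0.05, "ty": 0.075, "tz": 0.06, "roll": 0}
    - {"tx": 0.05, "ty": 0.075, "tz": 0.06, "roll": 0}
    - {"tx": 0.05, "ty": 0.075, "tz": 0.06, "roll": 0}
  grip: 1
  squeeze: 50

```text
clock: 4.85
position: [0.5567, -0.0976, 0.1474]
orientation: [0.984, -0.179, 0.001, 0.001]
contact_force: [0.9, -4.6, 1.9]
gripper_width: 0.0264
gripper_force: 54.5
```

Pinched at 26.4 mm, so the buttons are flush. Lifting the first 8 mm slowly.

Emit:
drive_tool:
  increments:
    - {"tx": 0, "ty": 0, "tz": 0.03, "roll": 0}
    - {"tx": 0, "ty": 0, "tz": 0.06, "roll": 0}
    - {"tx": 0, "ty": 0, "tz": 0.1, "roll": 0}
    - {"tx": 0, "ty": 0, "tz": 0.14, "roll": 0}
    - {"tx": 0, "ty": 0, "tz": 0.18, "roll": 0}
    - {"tx": 0, "ty": 0, "tz": 0.22, "roll": 0}
    - {"tx": 0, "ty": 0, "tz": 0.27, "roll": 0}
    - {"tx": 0, "ty": 0, "tz": 0.32, "roll": 0}

```text
clock: 5.65
position: [0.5562, -0.0972, 0.1532]
orientation: [0.984, -0.179, 0.0, 0.0]
contact_force: [6.1, -5.5, -12.2]
gripper_width: 0.0265
gripper_force: 52.4
```

Emit:
drive_tool:
  increments:
    - {"tx": 0, "ty": 0, "tz": 0.02, "roll": 0}
    - {"tx": 0, "ty": 0, "tz": 0.04, "roll": 0}
    - {"tx": 0, "ty": 0, "tz": 0.06, "roll": 0}
    - {"tx": 0, "ty": 0, "tz": 0.08, "roll": 0}
    - {"tx": 0, "ty": 0, "tz": 0.1, "roll": 0}
    - {"tx": 0, "ty": 0, "tz": 0.12, "roll": 0}
    - {"tx": 0, "ty": 0, "tz": 0.14, "roll": 0}
    - {"tx": 0, "ty": 0, "tz": 0.16, "roll": 0}

```text
clock: 6.45
position: [0.5559, -0.097, 0.1563]
orientation: [0.984, -0.179, -0.0, 0.0]
contact_force: [5.5, -4.8, -13.5]
gripper_width: 0.0263
gripper_force: 52.2
```

```bash
python3 - <<'E'
from h import *
s=sense(); print(s["contact_force"],s["wrist_torque"],s["position"])
im=capture("scene"); cv2.imwrite("pics/s1.png",cv2.resize(im[180:300,150:350,::-1],None,fx=4,fy=4))
E
```

```text
[  5.46090678  -4.82997986 -13.49717872] [-0.96949948 -1.53694416  0.03988962] [ 0.55588808 -0.09700336  0.15632232]
```

View pics/s1.png

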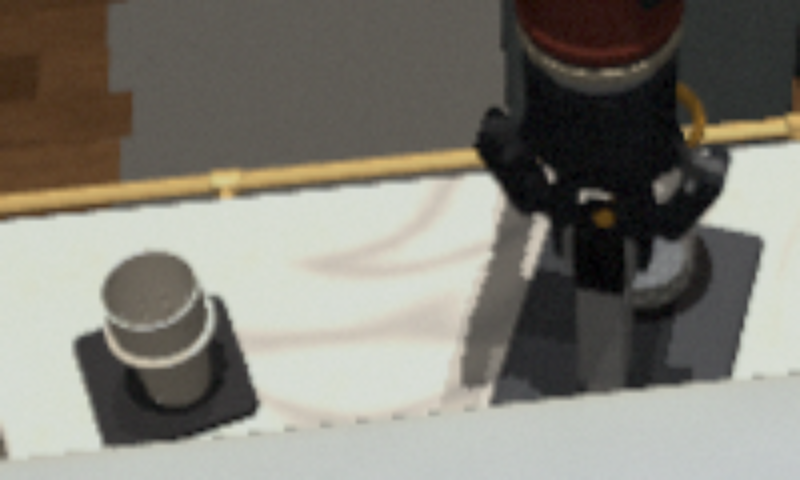

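The scene crop shows the gripper on the head and the stand looking flat. It doesn't show whether the head moved or the pads slipped, so I'll check in the wrist view.

```bash
python3 - <<'E'
from h import *
im=capture("wrist")[:,:,::-1]; cv2.imwrite("pics/w5.png",im)
a=cv2.imread("pics/w4.png")
cv2.imwrite("pics/w45.png",np.hstack([cv2.convertScaleAbs(x[200:480,130:510],alpha=3) for x in (a,im)]))
E
```

```text
(no output)
```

View pics/w45.png

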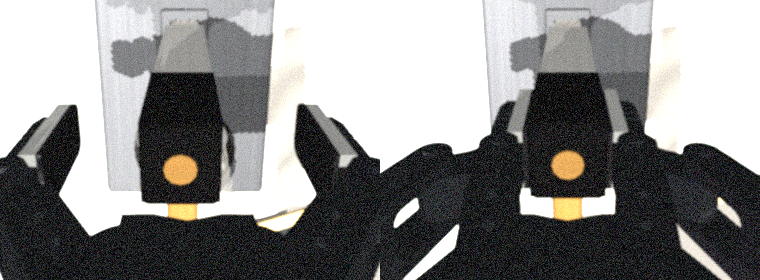

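The head's apparent size hasn't changed while the tool rose about 13 mm, so the head is riding along with no slip. The lateral load of (5.5,-4.8) N adds friction, so I'll relax it and keep lifting.

Emit:
drive_tool:
  increments:
    - {"tx": 0.02, "ty": -0.02, "tz": 0, "roll": 0}
    - {"tx": 0.04, "ty": -0.04, "tz": 0, "roll": 0}
    - {"tx": 0.05, "ty": -0.05, "tz": 0.02, "roll": 0}
    - {"tx": 0.05, "ty": -0.05, "tz": 0.05, "roll": 0}
    - {"tx": 0.05, "ty": -0.05, "tz": 0.08, "roll": 0}
    - {"tx": 0.05, "ty": -0.05, "tz": 0.11, "roll": 0}
    - {"tx": 0.05, "ty": -0.05, "tz": 0.14, "roll": 0}
    - {"tx": 0.05, "ty": -0.05, "tz": 0.17, "roll": 0}

```text
clock: 7.35
position: [0.5566, -0.0974, 0.1626]
orientation: [0.984, -0.179, -0.001, -0.0]
contact_force: [-4.7, 3.7, -6.7]
gripper_width: 0.0264
gripper_force: 53.1
```

Emit:
drive_tool:
  increments:
    - {"tx": -0.02, "ty": 0.02, "tz": 0.07, "roll": 0}
    - {"tx": -0.02, "ty": 0.02, "tz": 0.14, "roll": 0}
    - {"tx": -0.02, "ty": 0.02, "tz": 0.21, "roll": 0}
    - {"tx": -0.02, "ty": 0.02, "tz": 0.28, "roll": 0}
    - {"tx": -0.02, "ty": 0.02, "tz": 0.35, "roll": 0}
    - {"tx": -0.02, "ty": 0.02, "tz": 0.42, "roll": 0}
    - {"tx": -0.02, "ty": 0.02, "tz": 0.49, "roll": 0}
    - {"tx": -0.02, "ty": 0.02, "tz": 0.56, "roll": 0}

```text
clock: 8.15
position: [0.5567, -0.0973, 0.177]
orientation: [0.984, -0.179, -0.0, -0.0]
contact_force: [-5.3, 2.9, -6.7]
gripper_width: 0.0265
gripper_force: 53.1
```

Emit:
drive_tool:
  increments:
    - {"tx": -0.02, "ty": 0.01, "tz": 0.02, "roll": 0}
    - {"tx": -0.02, "ty": 0.01, "tz": 0.04, "roll": 0}
    - {"tx": -0.02, "ty": 0.01, "tz": 0.06, "roll": 0}
    - {"tx": -0.02, "ty": 0.01, "tz": 0.08, "roll": 0}
    - {"tx": -0.02, "ty": 0.01, "tz": 0.1, "roll": 0}
    - {"tx": -0.02, "ty": 0.01, "tz": 0.12, "roll": 0}
    - {"tx": -0.02, "ty": 0.01, "tz": 0.12, "roll": 0}
    - {"tx": -0.02, "ty": 0.01, "tz": 0.12, "roll": 0}

```text
clock: 8.95
position: [0.5567, -0.0974, 0.1803]
orientation: [0.984, -0.179, 0.0, 0.0]
contact_force: [-2.5, 2.2, -3.8]
gripper_width: 0.0265
gripper_force: 53.2
```

Emit:
drive_tool:
  increments:
    - {"tx": 0, "ty": 0, "tz": 0.02, "roll": 0}
    - {"tx": 0, "ty": 0, "tz": 0.04, "roll": 0}
    - {"tx": 0, "ty": 0, "tz": 0.06, "roll": 0}
    - {"tx": 0, "ty": 0, "tz": 0.08, "roll": 0}
    - {"tx": 0, "ty": 0, "tz": 0.1, "roll": 0}
    - {"tx": 0, "ty": 0, "tz": 0.1, "roll": 0}
    - {"tx": 0, "ty": 0, "tz": 0.1, "roll": 0}
    - {"tx": 0, "ty": 0, "tz": 0.1, "roll": 0}

```text
clock: 9.75
position: [0.5566, -0.0974, 0.1828]
orientation: [0.984, -0.179, 0.0, 0.0]
contact_force: [-0.7, 0.4, -4.4]
gripper_width: 0.0267
gripper_force: 53.2
```

Emit:
drive_tool:
  increments:
    - {"tx": 0, "ty": 0, "tz": 0.02, "roll": 0}
    - {"tx": 0, "ty": 0, "tz": 0.04, "roll": 0}
    - {"tx": 0, "ty": 0, "tz": 0.06, "roll": 0}
    - {"tx": 0, "ty": 0, "tz": 0.08, "roll": 0}
    - {"tx": 0, "ty": 0, "tz": 0.1, "roll": 0}
    - {"tx": 0, "ty": 0, "tz": 0.1, "roll": 0}
    - {"tx": 0, "ty": 0, "tz": 0.1, "roll": 0}
    - {"tx": 0, "ty": 0, "tz": 0.1, "roll": 0}

```text
clock: 10.55
position: [0.5566, -0.0973, 0.1853]
orientation: [0.984, -0.179, 0.0, 0.0]
contact_force: [1.4, -0.1, -4.2]
gripper_width: 0.0264
gripper_force: 53.2
```

Emit:
drive_tool:
  increments:
    - {"tx": 0, "ty": 0, "tz": 0.02, "roll": 0}
    - {"tx": 0, "ty": 0, "tz": 0.04, "roll": 0}
    - {"tx": 0, "ty": 0, "tz": 0.06, "roll": 0}
    - {"tx": 0, "ty": 0, "tz": 0.08, "roll": 0}
    - {"tx": 0, "ty": 0, "tz": 0.1, "roll": 0}
    - {"tx": 0, "ty": 0, "tz": 0.1, "roll": 0}
    - {"tx": 0, "ty": 0, "tz": 0.1, "roll": 0}
    - {"tx": 0, "ty": 0, "tz": 0.1, "roll": 0}

```text
clock: 11.35
position: [0.5566, -0.0974, 0.1882]
orientation: [0.984, -0.179, 0.0, 0.0]
contact_force: [-0.8, 0.8, 2.8]
gripper_width: 0.0261
gripper_force: 54.0
```

The pull flipped from -4.2 to +2.8 N, which probably means the buttons snapped. A small 1.5 mm tug will test the lock.

Emit:
drive_tool:
  increments:
    - {"tx": 0, "ty": 0, "tz": 0.01, "roll": 0}
    - {"tx": 0, "ty": 0, "tz": 0.02, "roll": 0}
    - {"tx": 0, "ty": 0, "tz": 0.03, "roll": 0}
    - {"tx": 0, "ty": 0, "tz": 0.04, "roll": 0}
    - {"tx": 0, "ty": 0, "tz": 0.05, "roll": 0}
    - {"tx": 0, "ty": 0, "tz": 0.06, "roll": 0}
    - {"tx": 0, "ty": 0, "tz": 0.06, "roll": 0}
    - {"tx": 0, "ty": 0, "tz": 0.06, "roll": 0}

```text
clock: 12.15
position: [0.5566, -0.0973, 0.189]
orientation: [0.984, -0.179, 0.0, 0.0]
contact_force: [3.5, 0.1, -1.5]
gripper_width: 0.0263
gripper_force: 53.9
```

Emit:
drive_tool:
  increments:
    - {"tx": 0, "ty": 0, "tz": 0.01, "roll": 0}
    - {"tx": 0, "ty": 0, "tz": 0.02, "roll": 0}
    - {"tx": 0, "ty": 0, "tz": 0.03, "roll": 0}
    - {"tx": 0, "ty": 0, "tz": 0.04, "roll": 0}
    - {"tx": 0, "ty": 0, "tz": 0.04, "roll": 0}
    - {"tx": 0, "ty": 0, "tz": 0.04, "roll": 0}
    - {"tx": 0, "ty": 0, "tz": 0.04, "roll": 0}
    - {"tx": 0, "ty": 0, "tz": 0.04, "roll": 0}

```text
clock: 12.95
position: [0.5566, -0.0973, 0.1902]
orientation: [0.984, -0.179, 0.0, 0.0]
contact_force: [4.1, -1.2, -1.0]
gripper_width: 0.0264
gripper_force: 53.9
```

Emit:
drive_tool:
  increments:
    - {"tx": 0, "ty": 0, "tz": 0.01, "roll": 0}
    - {"tx": 0, "ty": 0, "tz": 0.02, "roll": 0}
    - {"tx": 0, "ty": 0, "tz": 0.03, "roll": 0}
    - {"tx": 0, "ty": 0, "tz": 0.04, "roll": 0}
    - {"tx": 0, "ty": 0, "tz": 0.04, "roll": 0}
    - {"tx": 0, "ty": 0, "tz": 0.04, "roll": 0}
    - {"tx": 0, "ty": 0, "tz": 0.04, "roll": 0}
    - {"tx": 0, "ty": 0, "tz": 0.04, "roll": 0}

```text
clock: 13.75
position: [0.5566, -0.0974, 0.1911]
orientation: [0.984, -0.179, 0.0, 0.0]
contact_force: [4.6, -1.2, -1.2]
gripper_width: 0.0263
gripper_force: 53.9
```

Emit:
drive_tool:
  increments:
    - {"tx": 0, "ty": 0, "tz": 0.02, "roll": 0}
    - {"tx": 0, "ty": 0, "tz": 0.03, "roll": 0}
    - {"tx": 0, "ty": 0, "tz": 0.04, "roll": 0}
    - {"tx": 0, "ty": 0, "tz": 0.06, "roll": 0}
    - {"tx": 0, "ty": 0, "tz": 0.06, "roll": 0}
    - {"tx": 0, "ty": 0, "tz": 0.06, "roll": 0}
    - {"tx": 0, "ty": 0, "tz": 0.06, "roll": 0}
    - {"tx": 0, "ty": 0, "tz": 0.06, "roll": 0}

```text
clock: 14.55
position: [0.5566, -0.0973, 0.1922]
orientation: [0.984, -0.179, 0.0, -0.0]
contact_force: [5.8, -1.0, -4.0]
gripper_width: 0.0266
gripper_force: 53.7
```

```bash
python3 - <<'E'
from h import *
s=sense(); print(s["clock"],s["position"],s["contact_force"])
im=capture("wrist")[:,:,::-1]; cv2.imwrite("pics/w6.png",im)
a=cv2.imread("pics/w5.png")
b=capture("scene")[:,:,::-1]
x=np.hstack([cv2.convertScaleAbs(x[200:440,130:510],alpha=3) for x in (a,im)])
b=cv2.convertScaleAbs(cv2.resize(b[195:290,250:350],(380,361),interpolation=cv2.INTER_CUBIC),alpha=2)
t=cv2.convertScaleAbs(cv2.resize(capture("top")[205:300,270:370,::-1],(380,361),interpolation=cv2.INTER_CUBIC),alpha=2)
cv2.imwrite("pics/m6.png",np.vstack([x,np.hstack([b,t])])[:600])
E
```

```text
14.55 [ 0.55659313 -0.09731094  0.1922495 ] [ 5.80282685 -1.01793182 -4.01107073]
```

View pics/m6.png

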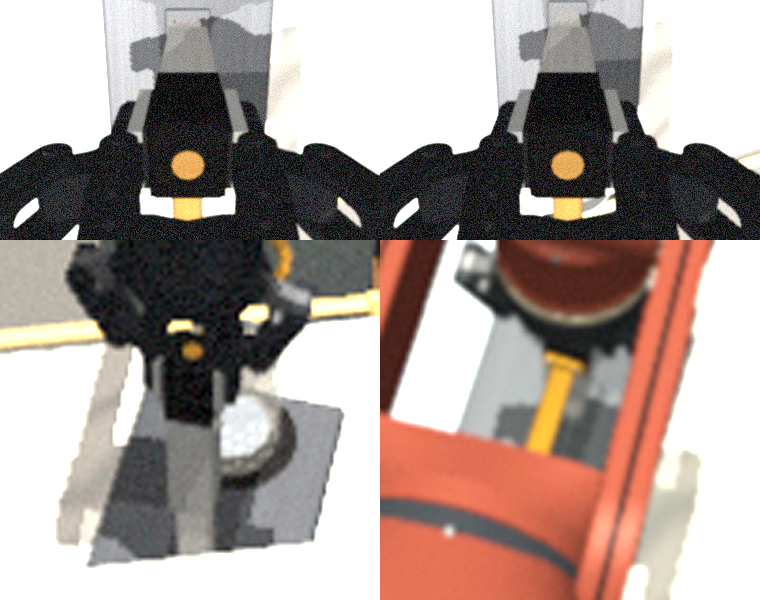

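No slip: the knob and head are the same size in both wrist views. The base is flat, with its scale as expected. Next, another small tug.

Emit:
drive_tool:
  increments:
    - {"tx": -0.01, "ty": 0, "tz": 0.01, "roll": 0}
    - {"tx": -0.02, "ty": 0, "tz": 0.02, "roll": 0}
    - {"tx": -0.02, "ty": 0, "tz": 0.03, "roll": 0}
    - {"tx": -0.02, "ty": 0, "tz": 0.04, "roll": 0}
    - {"tx": -0.02, "ty": 0, "tz": 0.04, "roll": 0}
    - {"tx": -0.02, "ty": 0, "tz": 0.04, "roll": 0}
    - {"tx": -0.02, "ty": 0, "tz": 0.04, "roll": 0}
    - {"tx": -0.02, "ty": 0, "tz": 0.04, "roll": 0}

```text
clock: 15.5
position: [0.5566, -0.0973, 0.1934]
orientation: [0.984, -0.179, 0.001, -0.0]
contact_force: [7.1, -1.2, -3.6]
gripper_width: 0.026
gripper_force: 53.4
```

Emit:
drive_tool:
  increments:
    - {"tx": 0.02, "ty": 0, "tz": 0.01, "roll": 0}
    - {"tx": 0.03, "ty": 0, "tz": 0.02, "roll": 0}
    - {"tx": 0.03, "ty": 0, "tz": 0.03, "roll": 0}
    - {"tx": 0.03, "ty": 0, "tz": 0.05, "roll": 0}
    - {"tx": 0.03, "ty": 0, "tz": 0.06, "roll": 0}
    - {"tx": 0.03, "ty": 0, "tz": 0.06, "roll": 0}
    - {"tx": 0.03, "ty": 0, "tz": 0.06, "roll": 0}
    - {"tx": 0.03, "ty": 0, "tz": 0.06, "roll": 0}

```text
clock: 16.3
position: [0.5565, -0.0973, 0.1937]
orientation: [0.984, -0.179, -0.0, -0.0]
contact_force: [7.1, -2.1, -8.0]
gripper_width: 0.026
gripper_force: 53.1
```

Emit:
drive_tool:
  increments:
    - {"tx": 0.01, "ty": 0, "tz": 0.01, "roll": 0}
    - {"tx": 0.02, "ty": 0, "tz": 0.02, "roll": 0}
    - {"tx": 0.02, "ty": 0, "tz": 0.03, "roll": 0}
    - {"tx": 0.02, "ty": 0, "tz": 0.03, "roll": 0}
    - {"tx": 0.02, "ty": 0, "tz": 0.03, "roll": 0}
    - {"tx": 0.02, "ty": 0, "tz": 0.03, "roll": 0}
    - {"tx": 0.02, "ty": 0, "tz": 0.03, "roll": 0}
    - {"tx": 0.02, "ty": 0, "tz": 0.03, "roll": 0}

```text
clock: 17.1
position: [0.5565, -0.0973, 0.1938]
orientation: [0.984, -0.179, -0.001, -0.0]
contact_force: [5.7, -2.4, -10.0]
gripper_width: 0.0264
gripper_force: 52.6
```

It has stopped at z=0.1938 with the pull rising to 10 N. Now I'll test the lock downwards.

Emit:
drive_tool:
  increments:
    - {"tx": 0, "ty": 0, "tz": -0.04, "roll": 0}
    - {"tx": 0, "ty": 0, "tz": -0.08, "roll": 0}
    - {"tx": 0, "ty": 0, "tz": -0.12, "roll": 0}
    - {"tx": 0, "ty": 0, "tz": -0.16, "roll": 0}
    - {"tx": 0, "ty": 0, "tz": -0.2, "roll": 0}
    - {"tx": 0, "ty": 0, "tz": -0.23, "roll": 0}
    - {"tx": 0, "ty": 0, "tz": -0.23, "roll": 0}
    - {"tx": 0, "ty": 0, "tz": -0.23, "roll": 0}

```text
clock: 17.9
position: [0.5567, -0.0973, 0.1908]
orientation: [0.984, -0.179, -0.0, 0.0]
contact_force: [-5.3, -0.8, 5.2]
gripper_width: 0.0262
gripper_force: 54.6
```

Emit:
drive_tool:
  increments:
    - {"tx": -0.01, "ty": 0, "tz": -0.02, "roll": 0}
    - {"tx": -0.02, "ty": 0, "tz": -0.04, "roll": 0}
    - {"tx": -0.02, "ty": 0, "tz": -0.06, "roll": 0}
    - {"tx": -0.02, "ty": 0, "tz": -0.06, "roll": 0}
    - {"tx": -0.02, "ty": 0, "tz": -0.06, "roll": 0}
    - {"tx": -0.02, "ty": 0, "tz": -0.06, "roll": 0}
    - {"tx": -0.02, "ty": 0, "tz": -0.06, "roll": 0}
    - {"tx": -0.02, "ty": 0, "tz": -0.06, "roll": 0}

```text
clock: 18.7
position: [0.5567, -0.0973, 0.1906]
orientation: [0.984, -0.179, 0.0, 0.0]
contact_force: [-5.7, 0.0, 11.0]
gripper_width: 0.0264
gripper_force: 55.3
```

It's locked both ways, with about 3 mm between the stops. Relaxing and releasing.

Emit:
drive_tool:
  increments:
    - {"tx": 0, "ty": 0, "tz": 0.1, "roll": 0}
    - {"tx": 0, "ty": 0, "tz": 0.1, "roll": 0}
    - {"tx": 0, "ty": 0, "tz": 0.1, "roll": 0}
    - {"tx": 0, "ty": 0, "tz": 0.1, "roll": 0}
    - {"tx": 0, "ty": 0, "tz": 0.1, "roll": 0}
    - {"tx": 0, "ty": 0, "tz": 0.1, "roll": 0}
    - {"tx": 0, "ty": 0, "tz": 0.1, "roll": 0}
    - {"tx": 0, "ty": 0, "tz": 0.1, "roll": 0}
  grip: -1

```text
clock: 19.5
position: [0.5567, -0.0973, 0.191]
orientation: [0.984, -0.179, -0.0, -0.0]
contact_force: [0.2, 0.3, 0.0]
gripper_width: 0.0856
gripper_force: 0.0
```

Emit:
drive_tool:
  increments:
    - {"tx": 0, "ty": 0, "tz": 0.5, "roll": 0}
    - {"tx": 0, "ty": 0, "tz": 1.5, "roll": 0}
    - {"tx": 0, "ty": 0, "tz": 2.8, "roll": 0}
    - {"tx": 0, "ty": 0, "tz": 4, "roll": 0}
    - {"tx": 0, "ty": 0, "tz": 5, "roll": 0}
    - {"tx": 0, "ty": 0, "tz": 5.6, "roll": 0}
    - {"tx": 0, "ty": 0, "tz": 6, "roll": 0}
    - {"tx": 0, "ty": 0, "tz": 6, "roll": 0}

```text
clock: 20.3
position: [0.5571, -0.0974, 0.3424]
orientation: [0.984, -0.179, 0.001, 0.0]
contact_force: [-0.1, 0.6, 1.0]
gripper_width: 0.0853
gripper_force: 0.0
```

```bash
cat > cyl.py <<'E'
E
python3 - <<'E'
from h import *
import pickle
s=sense(); c=cam("wrist"); im=capture("wrist")[:,:,::-1]; cv2.imwrite("pics/w7.png",im); pickle.dump(c,open("w7.pkl","wb"))
print(s["clock"],s["position"],np.degrees(2*np.arctan2(s["orientation"][1],s["orientation"][0])))
# brass mask
def brass(im):
    h=cv2.cvtColor(im,cv2.COLOR_BGR2HSV); return cv2.morphologyEx(cv2.inRange(h,(10,100,60),(30,255,255)),cv2.MORPH_OPEN,np.ones((2,2)))
def show(n,im):
    k,l,st,ce=cv2.connectedComponentsWithStats(brass(im))
    for i in range(1,k):
        if st[i,4]>40: print(n,st[i].tolist(),ce[i].round(1))
show("w3",cv2.imread("pics/w3.png")); show("w7",im)
t=capture("top")[:,:,::-1]; cv2.imwrite("pics/t7.png",t); show("top0",cv2.imread("pics/top0.png")); show("top7",t)
for z in (.153,.197): print(z,proj(c,(.4564,-.0614,z)))
cx=capture("scene")[:,:,::-1]; cv2.imwrite("pics/s7.png",cx); show("s0",cv2.imread("pics/scene0.png"));show("s7",cx)
E
```

```text
20.3 [ 0.55713417 -0.09740939  0.342402  ] -20.643485539299345
w3 [311, 215, 15, 14, 166] [318.2 221.4]
w3 [278, 238, 151, 124, 2649] [329.9 309.1]
w3 [448, 242, 192, 65, 2034] [544.8 274. ]
w3 [503, 282, 84, 96, 4982] [544.6 325.2]
w3 [248, 352, 30, 18, 263] [265.1 361.6]
w3 [233, 364, 14, 8, 51] [239.6 367.5]
w3 [577, 365, 14, 7, 61] [584.6 367.9]
w3 [193, 369, 38, 57, 483] [205.7 392.6]
w3 [246, 368, 13, 6, 42] [251.8 370.2]
w3 [0, 371, 30, 26, 396] [ 12.  383.3]
w3 [547, 373, 14, 8, 68] [554.2 376.6]
w7 [311, 234, 16, 15, 188] [318.6 241. ]
w7 [448, 238, 192, 70, 2011] [545.6 272.1]
w7 [237, 259, 192, 116, 3300] [324.4 330.5]
w7 [506, 279, 84, 102, 5062] [546.8 324. ]
w7 [577, 362, 19, 12, 124] [587.4 367. ]
w7 [199, 372, 37, 65, 525] [211.8 401.9]
w7 [8, 377, 24, 23, 176] [ 18.  386.8]
top0 [509, 71, 91, 63, 1183] [554.8 107.4]
top0 [461, 114, 30, 19, 284] [478.2 122.3]
top0 [431, 120, 29, 37, 751] [444.9 138.3]
top0 [357, 141, 27, 38, 626] [370.  161.6]
top0 [0, 145, 85, 101, 4514] [ 46.  192.8]
top0 [0, 148, 25, 49, 775] [ 11.  166.4]
top0 [296, 149, 17, 10, 111] [304.4 153.9]
[... 1213 characters left out ...]
3, 13, 6, 67] [  6.1 245.8]
s0 [228, 344, 37, 50, 1195] [246. 368.]
s0 [0, 361, 11, 13, 117] [  4.4 367.3]
s0 [319, 386, 23, 14, 168] [329.9 393.4]
s0 [132, 393, 35, 40, 838] [149.4 408.9]
s0 [0, 429, 48, 36, 790] [ 25.5 448.2]
s0 [73, 430, 33, 27, 573] [ 87.8 443. ]
s7 [8, 0, 39, 60, 689] [27.9 28.1]
s7 [79, 0, 320, 242, 15170] [186.2 126.1]
s7 [402, 0, 57, 31, 810] [427.2  11.3]
s7 [432, 33, 6, 10, 47] [434.5  37.5]
s7 [0, 243, 13, 7, 67] [  5.8 245.9]
s7 [228, 344, 37, 51, 1200] [246.  368.1]
s7 [0, 362, 11, 12, 115] [  4.4 367.4]
s7 [319, 386, 23, 14, 170] [329.9 393.4]
s7 [133, 393, 34, 40, 834] [149.5 408.9]
s7 [0, 429, 48, 36, 790] [ 25.6 448.2]
s7 [73, 430, 33, 27, 574] [ 87.8 443. ]
```

The head stayed up on release, with zero force. Moving above the dripper while working out the ring's height from the pictures.

Emit:
drive_tool:
  increments:
    - {"tx": -0.15, "ty": -0.6, "tz": 0, "roll": 0}
    - {"tx": -0.4, "ty": -2, "tz": -0.1, "roll": 0}
    - {"tx": -0.8, "ty": -3.8, "tz": -0.3, "roll": 0}
    - {"tx": -1.2, "ty": -5.6, "tz": -0.7, "roll": 0}
    - {"tx": -1.6, "ty": -7.4, "tz": -1.1, "roll": 0}
    - {"tx": -2, "ty": -9, "tz": -1.4, "roll": 0}
    - {"tx": -2.2, "ty": -10, "tz": -1.6, "roll": 0}
    - {"tx": -2.28, "ty": -10.34, "tz": -1.6, "roll": 0}

```text
clock: 21.25
position: [0.4972, -0.3587, 0.2984]
orientation: [0.983, -0.181, -0.002, -0.001]
contact_force: [-0.0, 0.4, -0.2]
gripper_width: 0.0853
gripper_force: 0.0
```

```bash
python3 - <<'E'
from h import *
import pickle
w7=pickle.load(open("w7.pkl","rb")); w3=pickle.load(open("w3.pkl","rb"))
for n,w,uv in(("w3",w3,(318.2,221.4)),("w7",w7,(318.6,241.))):
    print(n,[(z,proj(w,(.555,-.098,z)).round(1).tolist()) for z in (.18,.19,.22,.23,.24)])
s=sense(); c=cam("wrist"); im=capture("wrist")[:,:,::-1]; cv2.imwrite("pics/w8.png",im); pickle.dump(c,open("w8.pkl","wb"))
print(s["clock"],s["position"])
print([(np.round(d["rect"],1).tolist(),round(d["confidence"],2)) for d in find_in("wrist","dripper")])
for z in (.095,.104): print(proj(c,(.5,-.356,z)))
t=capture("top")[:,:,::-1]; cv2.imwrite("pics/t8.png",t)
a=im[100:420,200:480]; b=cv2.imread("pics/w7.png")[220:420,230:400]
t2=cv2.resize(t[215:305,280:340],None,fx=3.5,fy=3.5,interpolation=cv2.INTER_CUBIC)
H=560; o=np.zeros((600,800,3),np.uint8)
a2=cv2.resize(a,(420,480)); o[:480,:420]=a2
b2=cv2.resize(b,(340,400)); o[:400,430:770]=b2
t3=cv2.resize(t[215:305,270:360],(190,190),interpolation=cv2.INTER_CUBIC); o[405:595,430:620]=t3
cv2.imwrite("pics/m8.png",cv2.convertScaleAbs(o,alpha=1.8))
E
```

```text
w3 [(0.18, [317.9, 219.3]), (0.19, [317.9, 222.0]), (0.22, [318.0, 231.5]), (0.23, [318.0, 235.1]), (0.24, [318.0, 239.0])]
w7 [(0.18, [318.4, 224.6]), (0.19, [318.4, 227.4]), (0.22, [318.5, 237.1]), (0.23, [318.6, 240.8]), (0.24, [318.6, 244.8])]
21.25 [ 0.49720943 -0.35871539  0.29842306]
[([281.6, 170.2, 345.8, 240.8], 0.57)]
[313.31246031 209.82688294]
[313.20921217 211.77852816]
```

View pics/m8.png

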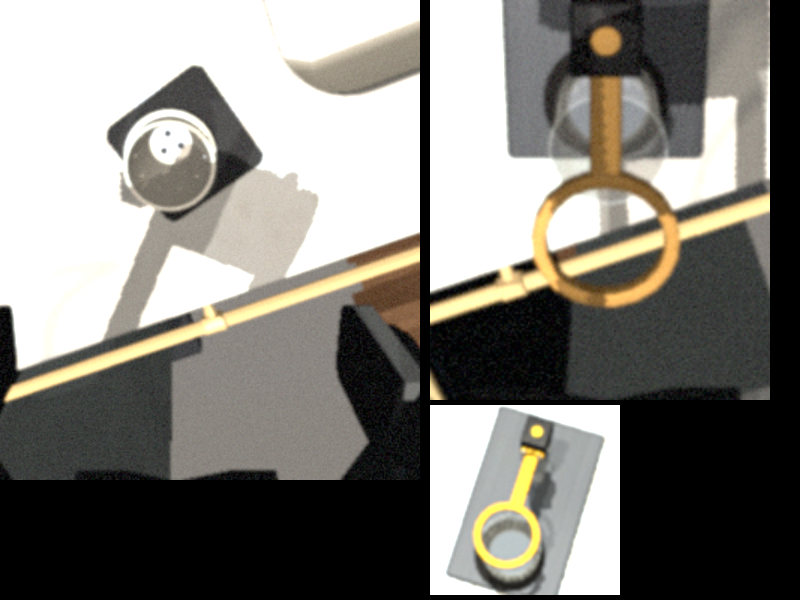

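Rim centre is at full-res (313,209), so the dripper is near (0.501,-0.357). The ring centre in the w7 view is (318,339), with its top near 0.195, and the knob confirms about 43 mm of lift. Descending partway and then refining.

Emit:
drive_tool:
  increments:
    - {"tx": 0.04, "ty": -0.03, "tz": -0.5, "roll": 0}
    - {"tx": 0.04, "ty": -0.03, "tz": -1.5, "roll": 0}
    - {"tx": 0.04, "ty": -0.03, "tz": -2.6, "roll": 0}
    - {"tx": 0.04, "ty": -0.03, "tz": -3.6, "roll": 0}
    - {"tx": 0.04, "ty": -0.03, "tz": -4.3, "roll": 0}
    - {"tx": 0.04, "ty": -0.03, "tz": -4.8, "roll": 0}
    - {"tx": 0.04, "ty": -0.03, "tz": -5, "roll": 0}
    - {"tx": 0.04, "ty": -0.03, "tz": -5, "roll": 0}

```text
clock: 22.2
position: [0.5008, -0.3557, 0.1756]
orientation: [0.984, -0.179, -0.0, -0.0]
contact_force: [-0.3, -0.3, 0.1]
gripper_width: 0.0852
gripper_force: 0.0
```

```bash
python3 - <<'E'
from h import *
import pickle
w7=pickle.load(open("w7.pkl","rb")); w8=pickle.load(open("w8.pkl","rb")); w3=pickle.load(open("w3.pkl","rb")); w1=pickle.load(open("w1.pkl","rb")); t=cam("top")
print("ring",at_z(w7,(318,339),.195),at_z(t,(306.7,276.6),.195),tri(ray(w7,(318,339)),ray(t,(306.7,276.6))))
T=lambda x,y:(270+(x+.5)/4-.5,205+(y+.5)/4-.5)
print("ring0",at_z(w3,(316,313),.153),at_z(t,T(148,296),.153))
print("drip",at_z(w8,(313.3,209.3),.104),at_z(w1,(290,166),.104),at_z(t,T(637,210),.104))
c=cam("wrist"); im=capture("wrist")[:,:,::-1]; cv2.imwrite("pics/w9.png",im)
s=sense(); print(s["clock"],s["position"],s["orientation"])
print("exp rim px",proj(c,(.501,-.357,.104)), [(np.round(d["rect"],1).tolist(),round(d["confidence"],2)) for d in find_in("wrist","dripper")])
# rim: dark interior / horizontal brightness profile near tool axis
g=cv2.GaussianBlur(cv2.cvtColor(im,cv2.COLOR_BGR2GRAY),(5,5),0)
for r in (170,190,210,230,250,270): print(r,g[r,230:410:6].tolist())
E
```

```text
ring [ 0.45919578 -0.06182351  0.195     ] [ 0.45483483 -0.0623633   0.195     ] [ 0.45584606 -0.06148015  0.18949455]
ring0 [ 0.45996278 -0.06253617  0.153     ] [ 0.45621284 -0.06140029  0.153     ]
drip [ 0.50218884 -0.35692866  0.104     ] [ 0.50398914 -0.35905194  0.104     ] [ 0.49636915 -0.35337402  0.104     ]
22.25 [ 0.50114971 -0.35630942  0.1765496 ] [ 9.83878548e-01 -1.78837577e-01  3.07271931e-04  1.72322467e-04]
exp rim px [318.4951308  255.27184348] [([271.4, 194.0, 364.9, 301.7], 0.83)]
170 [158, 158, 160, 158, 148, 148, 146, 147, 146, 148, 146, 146, 145, 122, 38, 33, 33, 33, 33, 32, 33, 47, 149, 150, 149, 150, 149, 149, 149, 149]
190 [159, 159, 158, 159, 158, 150, 149, 146, 145, 64, 32, 32, 33, 31, 30, 30, 33, 31, 33, 34, 32, 33, 33, 34, 139, 148, 147, 146, 146, 157]
210 [154, 157, 158, 153, 149, 55, 34, 38, 38, 118, 145, 64, 62, 87, 105, 101, 77, 54, 73, 148, 82, 33, 40, 38, 37, 33, 97, 150, 158, 159]
230 [158, 159, 152, 150, 147, 113, 118, 85, 140, 66, 54, 58, 85, 57, 97, 113, 112, 105, 53, 51, 74, 86, 30, 15, 13, 18, 20, 35, 59, 158]
250 [158, 150, 149, 150, 148, 76, 75, 142, 50, 51, 52, 54, 55, 53, 54, 53, 54, 53, 52, 52, 52, 49, 60, 13, 14, 32, 88, 96, 96, 96]
270 [143, 139, 134, 130, 127, 127, 127, 121, 60, 51, 52, 53, 54, 54, 54, 53, 57, 51, 53, 50, 51, 78, 75, 96, 97, 95, 95, 95, 95, 95]
```

The rim measures within 2 mm of the expected pixel. Descending to the cup and gripping.

Emit:
drive_tool:
  increments:
    - {"tx": 0, "ty": -0.02, "tz": -0.6, "roll": 0}
    - {"tx": 0, "ty": -0.02, "tz": -1.5, "roll": 0}
    - {"tx": 0, "ty": -0.02, "tz": -2.4, "roll": 0}
    - {"tx": 0, "ty": -0.02, "tz": -3.2, "roll": 0}
    - {"tx": 0, "ty": -0.02, "tz": -3.8, "roll": 0}
    - {"tx": 0, "ty": -0.02, "tz": -4.1, "roll": 0}
    - {"tx": 0, "ty": -0.02, "tz": -4.1, "roll": 0}
    - {"tx": 0, "ty": -0.02, "tz": -4.1, "roll": 0}

```text
clock: 23.1
position: [0.5012, -0.3575, 0.0743]
orientation: [0.984, -0.179, 0.001, 0.0]
contact_force: [-0.9, 0.5, 1.2]
gripper_width: 0.0853
gripper_force: 0.0
```

Emit:
drive_tool:
  increments:
    - {"tx": 0, "ty": 0, "tz": 0, "roll": 0}
    - {"tx": 0, "ty": 0, "tz": 0, "roll": 0}
    - {"tx": 0, "ty": 0, "tz": 0, "roll": 0}
    - {"tx": 0, "ty": 0, "tz": 0, "roll": 0}
    - {"tx": 0, "ty": 0, "tz": 0, "roll": 0}
    - {"tx": 0, "ty": 0, "tz": 0, "roll": 0}
    - {"tx": 0, "ty": 0, "tz": 0, "roll": 0}
    - {"tx": 0, "ty": 0, "tz": 0, "roll": 0}
  grip: 1
  squeeze: 35

```text
clock: 23.9
position: [0.5016, -0.3575, 0.0751]
orientation: [0.984, -0.179, 0.001, 0.001]
contact_force: [0.4, 1.5, 6.0]
gripper_width: 0.0565
gripper_force: 37.3
```

Gripped at 56.5 mm. Lifting.

Emit:
drive_tool:
  increments:
    - {"tx": 0, "ty": 0, "tz": 0.3, "roll": 0}
    - {"tx": 0, "ty": 0, "tz": 1.2, "roll": 0}
    - {"tx": 0, "ty": 0, "tz": 2.8, "roll": 0}
    - {"tx": 0, "ty": 0, "tz": 4.6, "roll": 0}
    - {"tx": 0, "ty": 0, "tz": 6.4, "roll": 0}
    - {"tx": 0, "ty": 0, "tz": 8.1, "roll": 0}
    - {"tx": 0, "ty": 0, "tz": 9.5, "roll": 0}
    - {"tx": 0, "ty": 0, "tz": 10.2, "roll": 0}

```text
clock: 24.7
position: [0.5012, -0.3577, 0.3332]
orientation: [0.984, -0.179, 0.002, 0.002]
contact_force: [0.7, -0.3, -1.9]
gripper_width: 0.0563
gripper_force: 38.0
```

Emit:
drive_tool:
  increments:
    - {"tx": 0, "ty": 0, "tz": 0, "roll": 0}
    - {"tx": 0, "ty": 0.8, "tz": 0, "roll": 0}
    - {"tx": -0.1, "ty": 2, "tz": 0, "roll": 0}
    - {"tx": -0.3, "ty": 3.4, "tz": 0, "roll": 0}
    - {"tx": -0.5, "ty": 4.9, "tz": 0, "roll": 0}
    - {"tx": -0.7, "ty": 6.4, "tz": 0, "roll": 0}
    - {"tx": -0.9, "ty": 7.6, "tz": 0, "roll": 0}
    - {"tx": -1, "ty": 8.6, "tz": 0, "roll": 0}

```text
clock: 25.5
position: [0.4743, -0.14, 0.3262]
orientation: [0.984, -0.179, -0.002, -0.001]
contact_force: [-0.6, 0.4, -1.8]
gripper_width: 0.0565
gripper_force: 38.1
```

```bash
python3 - <<'E'
from h import *
capture("wrist"); s=sense(); print(s["clock"],s["position"],s["contact_force"],s["gripper_width"])
E
```

```text
25.55 [ 0.47425315 -0.13693124  0.32648604] [ 0.8853817   2.88325281 -2.23345527] 0.056134183927147405
```

Emit:
drive_tool:
  increments:
    - {"tx": -0.1, "ty": 0.5, "tz": 0, "roll": 0}
    - {"tx": -0.25, "ty": 1.3, "tz": 0, "roll": 0}
    - {"tx": -0.45, "ty": 2.1, "tz": 0, "roll": 0}
    - {"tx": -0.6, "ty": 2.8, "tz": 0, "roll": 0}
    - {"tx": -0.73, "ty": 3.23, "tz": 0, "roll": 0}
    - {"tx": -0.73, "ty": 3.23, "tz": 0, "roll": 0}
    - {"tx": -0.73, "ty": 3.23, "tz": 0, "roll": 0}
    - {"tx": -0.73, "ty": 3.23, "tz": 0, "roll": 0}

```text
clock: 26.35
position: [0.4575, -0.062, 0.3283]
orientation: [0.984, -0.18, -0.0, 0.0]
contact_force: [0.2, 0.4, -1.1]
gripper_width: 0.0567
gripper_force: 38.2
```

```bash
python3 - <<'E'
from h import *
c=cam("wrist"); im=capture("wrist")[:,:,::-1]; cv2.imwrite("pics/w10.png",im); s=sense(); print(s["clock"],s["position"],s["contact_force"],s["gripper_width"])
k=proj(c,(.555,-.098,.230)); print("knob exp",k)
h=cv2.cvtColor(im,cv2.COLOR_BGR2HSV); m=cv2.morphologyEx(cv2.inRange(h,(10,100,60),(30,255,255)),cv2.MORPH_OPEN,np.ones((2,2)))
n,l,st,ce=cv2.connectedComponentsWithStats(m)
print([(st[i].tolist(),ce[i].round(1).tolist()) for i in range(1,n) if st[i,4]>60])
for q in ("dripper","ring_seat"): print(q,[(np.round(d["rect"],1).tolist(),round(d["confidence"],2)) for d in find_in("wrist",q)])
print("rim exp",proj(c,s["position"]+np.array([0,0,.029])))
E
```

```text
26.4 [ 0.45754312 -0.06197795  0.32834267] [ 0.13635162 -0.41257438 -1.46206427] 0.05639413192390492
knob exp [315.70962993  80.76066167]
[([306, 72, 19, 21, 312], [315.1, 81.9]), ([273, 111, 86, 137, 2884], [315.7, 177.9]), ([377, 173, 263, 253, 14098], [553.3, 289.7]), ([0, 321, 15, 21, 213], [6.3, 330.6])]
dripper [([238.5, 228.8, 395.7, 417.7], 0.95)]
ring_seat [([273.8, 50.3, 356.4, 246.4], 0.59)]
rim exp [316.27624059 347.47639619]
```

Alignment agrees: knob seen at (315,82) against (316,81) expected, with the ring centred on x=316. Lowering into the ring.

Emit:
drive_tool:
  increments:
    - {"tx": 0, "ty": 0, "tz": -0.4, "roll": 0}
    - {"tx": 0, "ty": 0, "tz": -1.1, "roll": 0}
    - {"tx": 0, "ty": 0, "tz": -1.8, "roll": 0}
    - {"tx": 0, "ty": 0, "tz": -2.5, "roll": 0}
    - {"tx": 0, "ty": 0, "tz": -3.1, "roll": 0}
    - {"tx": 0, "ty": 0, "tz": -3.6, "roll": 0}
    - {"tx": 0, "ty": 0, "tz": -3.9, "roll": 0}
    - {"tx": 0, "ty": 0, "tz": -4, "roll": 0}

```text
clock: 27.3
position: [0.4571, -0.0612, 0.2276]
orientation: [0.984, -0.179, -0.001, -0.0]
contact_force: [-0.6, 0.2, -1.4]
gripper_width: 0.0563
gripper_force: 38.2
```

Emit:
drive_tool:
  increments:
    - {"tx": 0, "ty": 0, "tz": -0.1, "roll": 0}
    - {"tx": 0, "ty": 0, "tz": -0.2, "roll": 0}
    - {"tx": 0, "ty": 0, "tz": -0.3, "roll": 0}
    - {"tx": 0, "ty": 0, "tz": -0.4, "roll": 0}
    - {"tx": 0, "ty": 0, "tz": -0.5, "roll": 0}
    - {"tx": 0, "ty": 0, "tz": -0.6, "roll": 0}
    - {"tx": 0, "ty": 0, "tz": -0.7, "roll": 0}
    - {"tx": 0, "ty": 0, "tz": -0.76, "roll": 0}

```text
clock: 28.1
position: [0.4573, -0.0612, 0.2092]
orientation: [0.984, -0.179, -0.0, 0.0]
contact_force: [0.6, -0.1, -1.5]
gripper_width: 0.0564
gripper_force: 38.2
```

Emit:
drive_tool:
  increments:
    - {"tx": 0, "ty": 0, "tz": -0.02, "roll": 0}
    - {"tx": 0, "ty": 0, "tz": -0.04, "roll": 0}
    - {"tx": 0, "ty": 0, "tz": -0.06, "roll": 0}
    - {"tx": 0, "ty": 0, "tz": -0.08, "roll": 0}
    - {"tx": 0, "ty": 0, "tz": -0.1, "roll": 0}
    - {"tx": 0, "ty": 0, "tz": -0.1, "roll": 0}
    - {"tx": 0, "ty": 0, "tz": -0.1, "roll": 0}
    - {"tx": 0, "ty": 0, "tz": -0.1, "roll": 0}

```text
clock: 28.9
position: [0.4575, -0.0613, 0.2071]
orientation: [0.984, -0.179, 0.0, -0.0]
contact_force: [-0.3, 1.0, -2.7]
gripper_width: 0.0564
gripper_force: 38.2
```

Emit:
drive_tool:
  increments:
    - {"tx": 0, "ty": 0, "tz": -0.03, "roll": 0}
    - {"tx": 0, "ty": 0, "tz": -0.06, "roll": 0}
    - {"tx": 0, "ty": 0, "tz": -0.09, "roll": 0}
    - {"tx": 0, "ty": 0, "tz": -0.12, "roll": 0}
    - {"tx": 0, "ty": 0, "tz": -0.12, "roll": 0}
    - {"tx": 0, "ty": 0, "tz": -0.12, "roll": 0}
    - {"tx": 0, "ty": 0, "tz": -0.12, "roll": 0}
    - {"tx": 0, "ty": 0, "tz": -0.12, "roll": 0}

```text
clock: 29.7
position: [0.4575, -0.0613, 0.2043]
orientation: [0.984, -0.179, 0.0, 0.0]
contact_force: [-0.5, -0.5, 1.1]
gripper_width: 0.0561
gripper_force: 38.4
```

Emit:
drive_tool:
  increments:
    - {"tx": 0, "ty": 0, "tz": -0.02, "roll": 0}
    - {"tx": 0, "ty": 0, "tz": -0.04, "roll": 0}
    - {"tx": 0, "ty": 0, "tz": -0.05, "roll": 0}
    - {"tx": 0, "ty": 0, "tz": -0.05, "roll": 0}
    - {"tx": 0, "ty": 0, "tz": -0.05, "roll": 0}
    - {"tx": 0, "ty": 0, "tz": -0.05, "roll": 0}
    - {"tx": 0, "ty": 0, "tz": -0.05, "roll": 0}
    - {"tx": 0, "ty": 0, "tz": -0.05, "roll": 0}

```text
clock: 30.5
position: [0.4577, -0.0613, 0.2039]
orientation: [0.984, -0.179, 0.0, 0.0]
contact_force: [-3.5, 2.1, 8.0]
gripper_width: 0.0568
gripper_force: 38.6
```

It's seated: z stopped at 0.204 with 8 N of support. Releasing and rising.

Emit:
drive_tool:
  increments:
    - {"tx": 0, "ty": 0, "tz": 0.03, "roll": 0}
    - {"tx": 0, "ty": 0, "tz": 0.03, "roll": 0}
    - {"tx": 0, "ty": 0, "tz": 0.03, "roll": 0}
    - {"tx": 0, "ty": 0, "tz": 0.03, "roll": 0}
    - {"tx": 0, "ty": 0, "tz": 0.03, "roll": 0}
    - {"tx": 0, "ty": 0, "tz": 0.03, "roll": 0}
    - {"tx": 0, "ty": 0, "tz": 0.03, "roll": 0}
    - {"tx": 0, "ty": 0, "tz": 0.03, "roll": 0}
  grip: -1

```text
clock: 31.3
position: [0.4574, -0.0613, 0.2035]
orientation: [0.984, -0.179, -0.0, -0.0]
contact_force: [-0.2, -0.0, 0.2]
gripper_width: 0.0853
gripper_force: 0.0
```

Emit:
drive_tool:
  increments:
    - {"tx": 0, "ty": 0, "tz": 0.2, "roll": 0}
    - {"tx": 0, "ty": 0, "tz": 0.7, "roll": 0}
    - {"tx": 0, "ty": 0, "tz": 1.5, "roll": 0}
    - {"tx": 0, "ty": 0, "tz": 2.5, "roll": 0}
    - {"tx": 0, "ty": 0, "tz": 3.5, "roll": 0}
    - {"tx": 0, "ty": 0, "tz": 4.5, "roll": 0}
    - {"tx": 0, "ty": 0, "tz": 5, "roll": 0}
    - {"tx": 0, "ty": 0, "tz": 5, "roll": 0}

```text
clock: 32.1
position: [0.4585, -0.0616, 0.3313]
orientation: [0.984, -0.179, 0.002, 0.0]
contact_force: [0.2, -0.5, -0.4]
gripper_width: 0.0854
gripper_force: 0.0
```

```bash
python3 - <<'E'
from h import *
c=cam("wrist"); im=capture("wrist")[:,:,::-1]; cv2.imwrite("pics/w11.png",im); s=sense(); print(s["clock"],s["position"],s["contact_force"],s["gripper_width"])
P=np.array([.4577,-.0617,0])
for q in ("dripper","ring_seat"): print(q,[(np.round(d["rect"],1).tolist(),round(d["confidence"],2)) for d in find_in("wrist",q)])
def box(c,z,r):
    a=np.linspace(0,2*np.pi,60); q=np.array([proj(c,P+[r*np.cos(t),r*np.sin(t),z]) for t in a]); return q.min(0).round(1),q.max(0).round(1)
print("exp rim",box(c,.195+.038,.029),"flange",box(c,.197,.032)); print("knob exp",proj(c,(.555,-.098,.230)))
h=cv2.cvtColor(im,cv2.COLOR_BGR2HSV); m=cv2.morphologyEx(cv2.inRange(h,(10,100,60),(30,255,255)),cv2.MORPH_OPEN,np.ones((2,2)))
n,l,st,ce=cv2.connectedComponentsWithStats(m); print([(st[i].tolist(),ce[i].round(1).tolist()) for i in range(1,n) if st[i,4]>60])
for n in("scene","top"):
    cc=cam(n); capture(n); print(n,[(np.round(d["rect"],1).tolist(),round(d["confidence"],2)) for d in find_in(n,"dripper")],"exp",box(cc,.233,.029),box(cc,.137,.0195))
    print([(np.round(d["rect"],1).tolist(),round(d["confidence"],2)) for d in find_in(n,"drip_stand")],[(np.round(d["rect"],1).tolist(),round(d["confidence"],2)) for d in find_in(n,"glass")])
E
```

```text
32.15 [ 0.45779836 -0.06136517  0.32933349] [ 0.24644513 -0.76206955 -0.98096222] 0.08547405017941075
dripper [([275.7, 191.7, 360.5, 286.1], 0.58)]
ring_seat [([274.9, 56.5, 357.1, 234.7], 0.86), ([274.7, 193.3, 358.6, 286.7], 0.45)]
exp rim (array([275.4, 204. ]), array([359.2, 284.3])) flange (array([276.7, 191.6]), array([358. , 270.3]))
knob exp [317.1217764   83.77960514]
[([308, 75, 18, 21, 302], [316.5, 84.9]), ([275, 113, 83, 119, 1863], [315.7, 159.2]), ([401, 174, 239, 207, 13552], [550.1, 280.8]), ([382, 259, 20, 9, 63], [391.7, 262.7]), ([348, 266, 33, 13, 99], [364.5, 271.9]), ([279, 286, 26, 15, 203], [290.3, 293.1]), ([266, 296, 16, 11, 78], [271.5, 301.5]), ([230, 300, 35, 19, 128], [249.5, 310.3]), ([285, 301, 19, 32, 334], [295.8, 315.2]), ([0, 321, 17, 22, 297], [7.0, 331.8]), ([207, 396, 25, 18, 250], [220.3, 406.0])]
scene [([297.4, 179.7, 324.6, 221.7], 0.95)] exp (array([298. , 177.5]), array([324.2, 196.5])) (array([302.6, 208.9]), array([319.1, 221.4]))
[([271.9, 204.9, 340.9, 280.9], 0.9)] [([308.4, 216.5, 326.1, 259.4], 0.97)]
top [([291.4, 272.7, 321.2, 291.9], 0.74)] exp (array([291.9, 258.9]), array([319.9, 286.6])) (array([298.3, 270.5]), array([315.4, 287.5]))
[([280.5, 272.3, 315.3, 305.8], 0.91)] [([297.1, 288.8, 319.1, 299.4], 0.52)]
```

The dripper's outline matches the seated, upright prediction within about 2 px in the wrist view. The knob confirms the head is still up, the stand is in place, and nothing touches the robot.

```bash
python3 -c "
from cell import *
print(hand_in())"
```

```text
the job is handed in; nothing more can be done
None
```

I handed the job in at about 32 s of the 67 s allowed: the head is locked about 43 mm up at the upper holes, the dripper is seated upright in the ring, and the stand hardly moved; the verdict was not shown.

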